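Lock a spring-button support post into its bench socket

TASK

Take the square support post out of its rack and lock it in the bench socket, its button on the side where the socket tube has its hole. The rack's back plate keeps you from gripping across the button there, so first set the post down in the socket's mouth, standing on its unpressed button, and let go; then take it again across the thumb pad, squeeze the button flush and slide the post fully home, so that the button pops out through the hole when you let go. Leave the loose things round about where they are.

Things in the scene. Friction and masses are not known exactly. Their poses are not given: they have to be found in the camera images.
- post_center (a point): Loose support post, 145 mm tall, 30 mm square aluminium tube, some 0.23 kg, upright in the rack at the start. Point: its centre, 72.5 mm above its foot. z runs up along it; the face with the button looks along -x. Lowest 14 mm: black tapered plug, 18 mm wide at the foot; top 10 mm: rubber rest. Grip its plain sides (+-y) near its centre of mass, about 94 mm above the foot: it can swing in the grip.
- button_pad (a point): Middle of the outer face of the post's thumb pad (16 mm wide, 22 mm high, grooved, on the post's -x face), 118 mm above the foot, 27 mm below the post's top; out, it stands 7 mm proud of the face, pressed it is flush with it. Thumb pad and nub are one steel piece. Gripping the post across its x faces at this height presses it in.
- button_nub (a point): Middle of the outer face of the nub that locks the post (12 mm wide, 9 mm high, on the post's -x face, 6 mm proud when out, 1 mm below the face when the thumb pad is flush). Its square underside is 46 mm above the foot, so an unpressed nub stops on the socket's rim with the foot 46 mm deep, and the post then stands there by itself, leaning up to 0.1 rad.
- button (a joint): Travel of the spring button in m: 0 is fully out, 0.007 is pressed with the thumb pad flush. The spring takes about 2 N to start and 6 N at flush, and returns the button by itself.
- socket_mouth (a point): Centre of the open top of the fixed bench socket, an upright square steel tube (outside 40.5 mm, bore 32.5 mm, walls 4 mm) on a 110 mm square flange; its rim is 90 mm above the bench. z is up. The bore is 84 mm deep, and the post is home when its foot stands on the bottom. The side wall that looks along -x of this frame has the hole for the nub (16 mm wide, 14 mm high, centre 33 mm below the rim).
- rack: Fixed grey sheet-metal rack for the post; origin in the middle of its underside, 110 mm wide, z up. The post stands at the origin on a 6 mm foot plate in a pocket 36 mm square and 26 mm deep, its x axis along the rack's. A back plate, 110 mm wide, reaches to 141 mm above the bench 7.5 mm behind the post (+x side), leaving no room for a finger there; the other sides are open above the pocket.
- sanding_block: Loose brown sanding block, 61 x 81 x 28 mm, lying on the bench between rack and socket; bystander.
- rubber_pad: Loose black rubber pad, 74 x 140 x 26 mm, lying on the bench beyond the work; bystander.
- spanner: Loose steel spanner, 181 mm long, lying on the bench beyond the work, to the right; bystander.

How it is judged (in metres and radians):
On the way:
1. the post stands in the socket's mouth on its unpressed button, let go (horizontal distance between post_center and socket_mouth below 0.01 m and z of post_center in the frame of socket_mouth between 0.018 and 0.034 m and x of button_nub in the frame of socket_mouth below -0.012 m and value of joint button below 0.002 m and contact force between post and the fingers below 0.1 N), for 0.2 s.
At the end, for the whole second after the job is handed in: The post stands upright in the socket, its foot within 3 mm of the bottom of the bore and its axis within 4 mm of the bore's, with the button sprung out to within 2 mm of its full travel through the hole; the post is at rest and let go (horizontal distance between post_center and socket_mouth below 0.004 m and z of post_center in the frame of socket_mouth below -0.0085 m and angle between post_center's own z axis and vertical below 0.06 rad and x of button_nub in the frame of socket_mouth below -0.017 m and value of joint button below 0.002 m and linear speed of post below 0.02 m/s); the robot touches nothing.
It fails at once if a bystander (sanding block, rubber pad or spanner) is moved more than 30 mm (distance of any of sanding_block, rubber_pad, spanner from where it was at the start of the episode above 0.03 m).
It also fails if it takes over 61 s, if anything falls off the work surface, if the arm or the gripper's body presses on something with over 40 N, if the wrist force passes 120 N, or if a joint passes its speed limit or range.

ROBOT

A 6-joint arm with a two-finger parallel gripper is mounted at the origin on a cart in front of the work surface, level with it; the furniture and walls round the work are solid. World frame = base frame: x ahead of the robot, y to its left, z up, the work surface at z = 0. Lengths are in mm, angles in rad, forces in N, time in s.
With the tool pointing down it reaches from about 350 to 775 mm from the base axis. Payload 7.3 kg.
Tool frame: the origin (TCP) lies at the very end of the fingers, on their centre line; the grasp point (between the pads) lies 19 mm behind it (bot.grasp_offset is the distance from the TCP to the grasp point, in mm); z points along the fingers, y is the direction in which the jaws open and shut (so a half turn about z gives the same grasp; the last joint's range is limited). The gripper opens to 92 mm and grips with 3 to 60 N. Pads are 19 mm wide; open, the fingers measure 130 mm over their backs; the gripper's body (75 mm by 190 mm) begins 47 mm behind the grasp point.
Start: joints at [-1.387, 0.342, 1.524, -0, 1.275, -0.146], TCP at [170.046, -496.718, 226.741] pointing down, gripper open.
Joint ranges: [-2.53, 2.53], [-0.77, 2.02], [0.04, 2.7], [-1, 4.14], [0.28, 2.66], [-3.11, 3.11]. Speed limits (rad/s): [2.57, 2.57, 3.14, 3.14, 3.14, 3.14].

INTERFACE

Orientations are given as [roll, pitch, yaw] about the fixed x, y, z axes, in that order (R = Rz(yaw) Ry(pitch) Rx(roll)).
In Python, from plant import bot gives the robot as it stands.
- The arm moves only by the tool servo_tool, never from a script. Its arguments are lists of equal length, an entry for each row: "angular": the turn, a rotation vector about the world's x, y, z in degrees, a list of three; "slide": the shift along the world's x, y, z in mm, a list of three; "grip": the opening, from -1 (shut) to 1 (fully open), so that 0 is half open. In form: {"angular": [[ax, ay, az], ...], "slide": [[dx, dy, dz], ...], "grip": [grip, ...]}. A call has 1 to 10 rows; each row is the pose to reach, as a shift and turn from the pose commanded when the call began; what a row does not reach only later rows make up. A row lasts 1/12 s, in which the tool goes at most 41.7 mm and 7.16 degrees, less where a joint would pass 70% of its speed; a pose out of reach is approached as far as the arm can. A call with a gripper value outside its range is refused whole. The fingers move at their own pace and stop on an object; the grip force is fixed at half the most. Time passes only in rows, so rows that repeat a pose let the fingers close. It gives the time, the measured TCP pose, the force and the opening at its end, in the units of the state.
- bot.get_obs(): the state, without advancing time (a new reading comes with each control period).
- bot.capture(name): name is "side" or "top" or "wrist"; returns a dict with "img" (384x512x3 uint8, blue, green, red), "range_z" (384x512 float32, mm along the optical axis (not along the pixel's ray), 0 where there is no reading), "fov_y" (degrees; the focal length in pixels is half the picture's height over the tangent of half this angle, whatever the lens; pixels are square), "cx", "cy" (the principal point, pixels), "R" (3x3) and "t" (3): a world point X has camera coordinates R X + t; the wrist camera has in their place "T_tool_cam" (4x4, takes a point from camera to tool coordinates, whose origin is the TCP and whose axes are the flange's). Camera axes: x right, y down, z forward; pixel columns grow to the right and rows downward; lengths in mm; the calibration is good to about 2 mm. A picture is of the moment at which its call begins: read the wrist's pose just before it.
- bot.close_job(): hands the job in, once; it reports no verdict.
The state is a dict: "time": time; "joint_positions": joint angles; "dq": joint speeds; "tau": joint torques, N m; "tool_pos": TCP position; "tcp_rot": TCP orientation; "contact_force": force on the tool from outside, world axes, zero at the start; "moment": the same for the moment, N m; "grip_width": finger opening in mm.
Only numpy, scipy, OpenCV 4.12 (cv2) and the standard library are available. Lean on these libraries where they do the work, as an engineer would, in place of code of your own. Each camera call takes 0.05 s, during which the arm holds its last target.

## Working session

There is one attempt and no reset: what is moved stays moved. The work goes in short steps, Python scripts to look and compute and a tool call to move; the robot and the scene stay as the last step left them, time stands still between calls to the robot, and variables do not carry over. Pictures are saved under pics/ and viewed, and the job is handed in when it is done.

Besides the shell and the picture viewer there is one more tool, called after "Emit:" in YAML: its name, and indented under it one key for each argument. servo_tool: Moves the arm, as the interface text tells. Its arguments: {"type":"object","properties":{"angular":{"type":"array","items":{"type":"array","items":{"type":"number"}}},"slide":{"type":"array","items":{"type":"array","items":{"type":"number"}}},"grip":{"type":"array","items":{"type":"number"}}},"required":["angular","slide","grip"]}

```bash
ls; mkdir -p pics
cat > h.py <<'E'
import numpy as np, cv2
from plant import bot
from scipy.spatial.transform import Rotation as Ro
def cap(n):
    o=bot.get_obs(); c=bot.capture(n)
    h=c["img"].shape[0]; f=h/2/np.tan(np.radians(c["fov_y"])/2)
    z=c["range_z"]; v,u=np.mgrid[:z.shape[0],:z.shape[1]]
    P=np.stack([(u-c["cx"])/f*z,(v-c["cy"])/f*z,z],-1)
    if "R" in c:
        W=(P-np.array(c["t"]))@np.array(c["R"])
    else:
        T=np.array(c["T_tool_cam"]); R=Ro.from_euler('xyz',o["tcp_rot"]).as_matrix()
        W=(P@T[:3,:3].T+T[:3,3])@R.T+np.array(o["tool_pos"])
    W[z==0]=np.nan
    return c,W,o
E
python3 - <<'E'
from h import *
o=bot.get_obs(); print(o)
for n in ("side","top","wrist"):
    c,W,_=cap(n); cv2.imwrite(f"pics/{n}0.png",c["img"]); np.savez(f"/tmp/{n}0.npz",W=W,img=c["img"])
    print(n,c["fov_y"],c.get("t"),c.get("R"),c.get("T_tool_cam"))
E
```

```text
pics
{'time': 0.0, 'joint_positions': array([-1.38701366e+00,  3.42706571e-01,  1.52503790e+00, -1.68550723e-05,
        1.27537260e+00, -1.46024230e-01]), 'dq': array([-0.00081223, -0.00051132, -0.0019039 ,  0.00032417,  0.00129643,
       -0.00215248]), 'tau': array([ 6.68747853e-04, -4.31236446e+01, -2.44218725e+01,  7.16781802e-02,
        5.58944349e-02, -1.18532730e-04]), 'tool_pos': array([ 169.95507322, -496.29628155,  226.04604969]), 'tcp_rot': array([-3.14008212e+00, -2.05865501e-04,  3.29811661e-01]), 'contact_force': array([-0.63562093, -0.26781265, -0.29996237]), 'moment': array([ 0.01884616, -0.00522372,  0.00424669]), 'grip_width': 91.73011042708612}
side 49.700673283359066 [-636.40704829  120.46221191  873.48877083] [[ 0.9874562  -0.15754138  0.01053378]
 [-0.04709501 -0.35755158 -0.93270517]
 [ 0.15070603  0.92050942 -0.36048594]] None
top 44.37939125453839 [ -16.16482204  651.27574821 1026.91602688] [[ 0.02356429 -0.99956769 -0.01758274]
 [-0.99531957 -0.02180809 -0.09414544]
 [ 0.09372129  0.01971892 -0.99540318]] None
wrist 64.06879578602738 None None [[-2.17096098e-04 -9.50852661e-01 -3.09643617e-01  8.45255618e+01]
 [ 9.99999812e-01 -3.83780371e-04  4.77395694e-04 -2.83106219e-01]
 [-5.72768109e-04 -3.09643455e-01  9.50852566e-01 -1.57415414e+02]
 [ 0.00000000e+00  0.00000000e+00  0.00000000e+00  1.00000000e+00]]
```

View pics/side0.png

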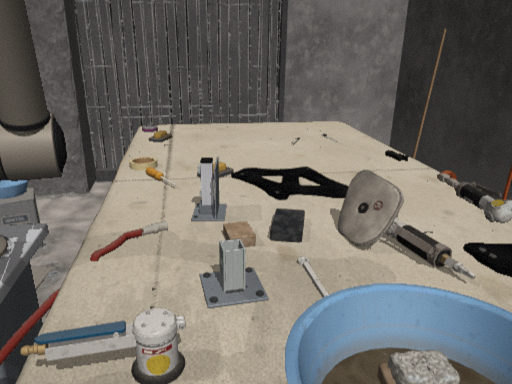

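View pics/top0.png

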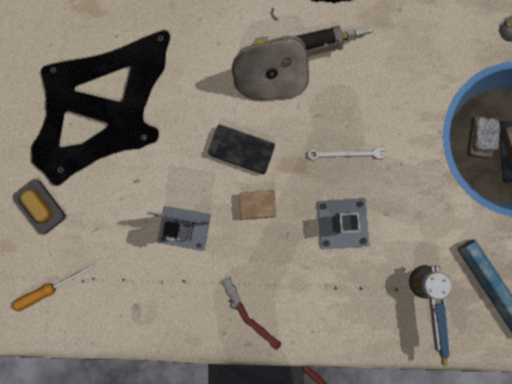

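View pics/wrist0.png

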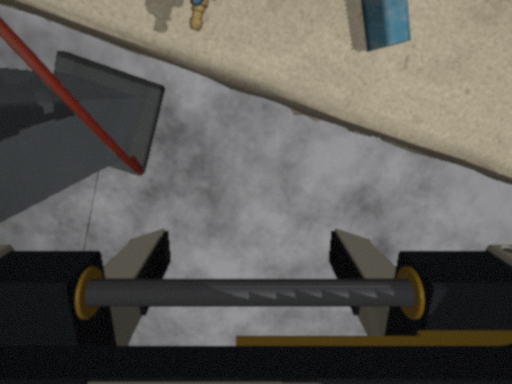

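The side view shows the rack and post at about (209,190) and the socket at (233,265). In the top view the rack is at (184,230), the socket at (345,223) and the sanding block at (257,205). I'll zoom in on the rack and socket and take the 3D points there.

Run:
```python
from h import *
s=np.load("/tmp/side0.npz"); t=np.load("/tmp/top0.npz")
a=cv2.resize(s["img"][140:230,170:270],None,fx=4,fy=4,interpolation=2); 
b=cv2.resize(s["img"][225:315,185:285],None,fx=4,fy=4,interpolation=2)
c=cv2.resize(t["img"][190:270,135:235],None,fx=4,fy=4,interpolation=2);d=cv2.resize(t["img"][185:265,295:395],None,fx=4,fy=4,interpolation=2)
cv2.imwrite("pics/zs.png",np.hstack([a,b]));cv2.imwrite("pics/zt.png",np.hstack([c,d]))
W=t["W"]
for nm,(r0,r1,c0,c1) in dict(rack=(195,262,140,225),sock=(190,260,305,380)).items():
    p=W[r0:r1,c0:c1]; z=p[...,2]
    print(nm)
    for lo,hi in ((3,12),(20,35),(80,100),(125,139),(139,146),(146,165)):
        m=(z>lo)&(z<hi); q=p[m]
        if len(q)>3: print(lo,hi,len(q),q.mean(0).round(1),q.min(0).round(1),q.max(0).round(1), cv2.minAreaRect(q[:,:2].astype(np.float32)))
```

```text
rack
3 12 1336 [558.2 161.1   5.7] [481.4  74.8   3. ] [636.3 268.4  11.9] ((558.9063720703125, 170.5423583984375), (150.89080810546875, 192.24656677246094), 1.4004006385803223)
20 35 84 [555.2 153.4  29.3] [531.7 108.3  21.3] [575.9 182.7  34.6] ((551.8973999023438, 147.9000701904297), (74.64512634277344, 42.37974548339844), 83.25670623779297)
80 100 25 [555.6 145.9  89.8] [539.  107.3  80.4] [571.8 158.1  99.8] ((558.0855102539062, 130.7505645751953), (29.608983993530273, 50.22718048095703), 10.296710968017578)
125 139 76 [553.7 159.  134.1] [531.1 107.7 125. ] [588.2 214.3 139. ] ((555.9013671875, 164.423095703125), (108.15673828125, 48.99111557006836), 81.462646484375)
139 146 100 [574.9 160.8 141.1] [537.5 110.5 139. ] [586.3 215.9 145.9] ((560.004638671875, 166.00942993164062), (106.5395736694336, 41.42022705078125), 81.30028533935547)
146 165 223 [554.1 164.6 150.5] [537.5 149.1 146.2] [568.9 180.3 155.2] ((554.069580078125, 165.23739624023438), (30.311080932617188, 29.85470199584961), 81.11822509765625)
sock
3 12 1921 [ 576.7 -196.2    6. ] [ 495.4 -281.3    3. ] [ 655.7 -112.    12. ] ((575.38818359375, -197.28598022460938), (156.93380737304688, 169.6103057861328), 1.3160715103149414)
20 35 38 [ 578.9 -198.3   27.7] [ 557.5 -217.2   20.3] [ 594.9 -176.6   34.8] ((578.0026245117188, -196.90289306640625), (37.68574905395508, 37.48940658569336), 5.6035966873168945)
80 100 159 [ 577.8 -198.1   88.7] [ 555.3 -219.3   80.1] [ 598.  -177.1   95.5] ((577.2135620117188, -198.48912048339844), (40.449100494384766, 40.32963562011719), 5.915006160736084)
```

View pics/zs.png

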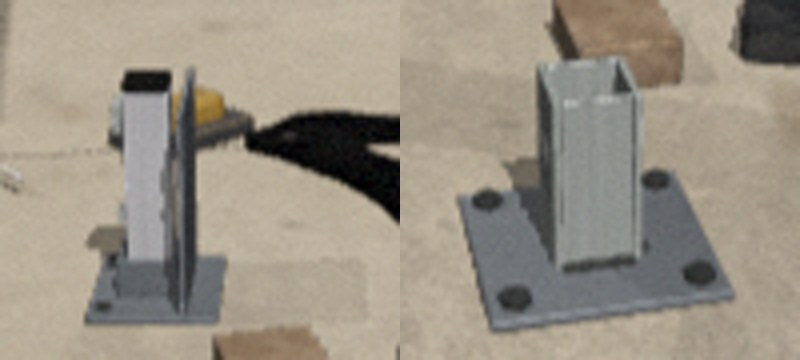

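View pics/zt.png

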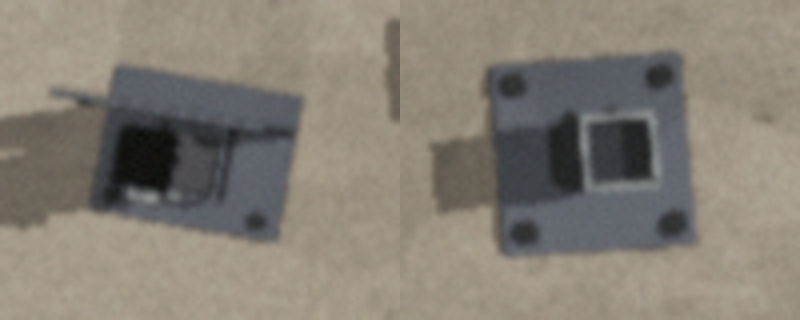

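```bash
cat >> h.py <<'E'
def delta(pos,R):
    "shift and rotvec(deg) from measured pose to target"
    o=bot.get_obs(); R0=Ro.from_euler('xyz',o["tcp_rot"])
    return np.round(np.array(pos)-o["tool_pos"],1), np.round(np.degrees((R*R0.inv()).as_rotvec()),2)
def down(yaw,pitch=0):  # degrees; pitch about world y after yaw
    return Ro.from_euler('y',pitch,degrees=True)*Ro.from_euler('z',yaw,degrees=True)*Ro.from_euler('x',180,degrees=True)
E
python3 - <<'E'
from h import *
print(delta([370,-190,200],down(0,-40)))
E
```

```text
(array([200. , 306.4, -26.2]), array([  6.53, -39.63, -18.14]))
```

Emit:
servo_tool:
  angular:
    - [0.7,-4.4,-2]
    - [1.5,-8.8,-4]
    - [2.2,-13.2,-6]
    - [2.9,-17.6,-8]
    - [3.6,-22,-10]
    - [4.4,-26.4,-12]
    - [5.1,-30.8,-14]
    - [5.8,-35.2,-16]
    - [6.5,-39.6,-18.1]
    - [6.5,-39.6,-18.1]
  slide:
    - [20,34,0]
    - [40,68,0]
    - [62,102,0]
    - [85,136,0]
    - [107,170,0]
    - [130,204,0]
    - [152,238,-5]
    - [175,272,-15]
    - [200,306,-26]
    - [200,306,-26]
  grip: [1,1,1,1,1,1,1,1,1,1]

```text
time: 0.98
tool_pos: [368.8, -181.4, 196.7]
tcp_rot: [-3.127, -0.697, -0.01]
contact_force: [-1.3, 1.8, -0.5]
grip_width: 92.1
```

Run:
```python
from h import *
c,W,o=cap("wrist"); cv2.imwrite("pics/w1.png",c["img"]); np.savez("/tmp/w1.npz",W=W,img=c["img"]); print(o["time"],o["tool_pos"],o["tcp_rot"],o["joint_positions"],o["contact_force"])
```

```text
0.9833 [ 368.83881485 -181.43162109  196.71224122] [-3.12660982 -0.69731011 -0.00961345] [-1.15615002 -0.03228064  2.33516397  0.9731009   0.79711665 -0.27540505] [-1.29841314  1.82654274 -0.46118133]
```

View pics/w1.png

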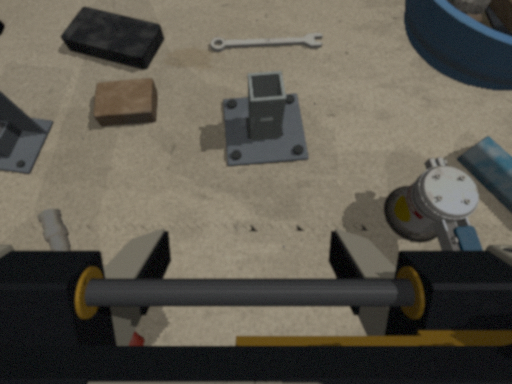

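Run:
```python
from h import *
s=np.load("/tmp/w1.npz"); 
cv2.imwrite("pics/w1z.png",cv2.resize(s["img"][60:170,210:320],None,fx=5,fy=5,interpolation=2))
W=s["W"][100:140,245:290]
# depth on face
for r in range(104,136,3): print(r, s["W"][r,258:276:3,0].round(0), s["W"][r,266].round(0))
```

```text
104 [556. 556. 556. 557. 556. 557.] [ 557. -199.   81.]
107 [556. 556. 557. 557. 557. 557.] [ 556. -199.   77.]
110 [556. 557. 555. 556. 557. 557.] [ 556. -200.   72.]
113 [555. 556. 556. 557. 557. 556.] [ 558. -200.   63.]
116 [556. 594. 594. 594. 594. 561.] [ 594. -203.    7.]
119 [556. 559. 559. 559. 559. 559.] [ 558. -200.   50.]
122 [555. 556. 557. 557. 557. 557.] [ 557. -201.   46.]
125 [555. 557. 557. 557. 557. 558.] [ 557. -201.   40.]
128 [556. 556. 555. 558. 557. 559.] [ 557. -201.   33.]
131 [556. 556. 557. 557. 558. 557.] [ 557. -201.   26.]
134 [556. 556. 557. 557. 557. 557.] [ 556. -202.   19.]
```

View pics/w1z.png

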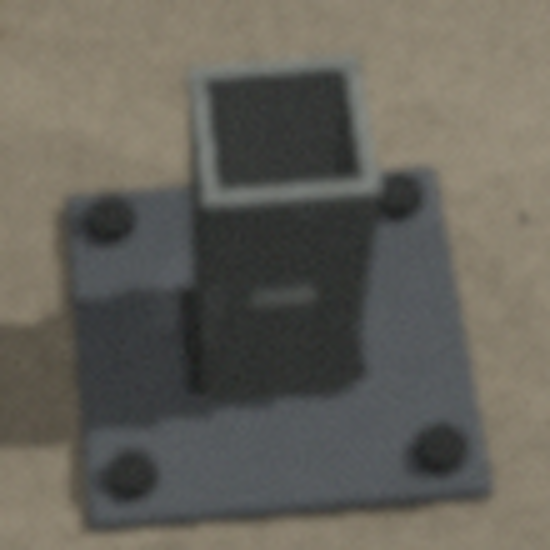

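```bash
cat > fit.py <<'E'
from h import *
from scipy.optimize import least_squares
def sqfit(P,half,init):
    "fit square boundary-ish: points near outer faces"
    def r(p):
        c,s=np.cos(p[2]),np.sin(p[2]); d=P-p[:2]; q=np.abs(np.stack([c*d[:,0]+s*d[:,1],-s*d[:,0]+c*d[:,1]],1))
        return q.max(1)-half
    return least_squares(r,init,loss='soft_l1',f_scale=1.0)
E
python3 - <<'E'
from fit import *
w=np.load("/tmp/w1.npz")["W"]; t=np.load("/tmp/top0.npz")["W"]
# face -x line fit
for nm,W in (("w",w),("t",t)):
    d=W[...,:2]-np.array([577,-198]); near=np.hypot(d[...,0],d[...,1])<45
    f=W[near&(W[...,2]>15)&(W[...,2]<75)&(W[...,0]<561)]
    if len(f)>30:
        k=cv2.fitLine(f[:,:2].astype(np.float32),cv2.DIST_HUBER,0,.01,.01).ravel(); print(nm,"face",len(f),k, np.degrees(np.arctan2(-k[0],k[1])))
    rim=W[near&(np.abs(W[...,2]-90)<5)]
    print(nm,"rim",len(rim),rim.mean(0),np.percentile(rim[:,2],[10,50,90]))
    s=sqfit(rim[:,:2],18.25,[577,-198,0.05]); print("  fit",s.x[:2],np.degrees(s.x[2]),np.abs(s.fun).mean())
    # flange
    d2=np.abs(d); fl=W[(d2[...,0]<75)&(d2[...,1]<75)&(W[...,2]>-20)&(W[...,2]<20)]
    print("  table/flange z",np.percentile(fl[:,2],[5,25,50,75,95]))
img=np.load("/tmp/w1.npz")["img"]; hsv=cv2.cvtColor(img,cv2.COLOR_BGR2HSV)
for nm,f in (("w","/tmp/w1.npz"),("t","/tmp/top0.npz")):
    z=np.load(f); im=z["img"].astype(int); W=z["W"]
    m=((im[...,2]-im[...,0])<8)&(np.abs(W[...,0]-577)<75)&(np.abs(W[...,1]+198)<75)&(np.abs(W[...,2]-6)<6)
    n,l,st,_=cv2.connectedComponentsWithStats(m.astype(np.uint8)); k=1+st[1:,4].argmax(); q=W[l==k][:,:2]
    print(nm,"flange",st[k],cv2.minAreaRect(q.astype(np.float32)))
E
```

```text
w face 832 [ 8.7961055e-02 -9.9612391e-01  5.5678955e+02 -2.0133484e+02] -174.95367
w rim 520 [ 575.12381434 -199.84953147   88.58454834] [86.28931942 88.95590657 90.04105124]
  fit [ 575.59619866 -199.39206124] 5.294423974225874 1.0838299721130877
  table/flange z [-1.48326854 -0.59203603  1.60301687  5.42089517  9.29964758]
t rim 141 [ 577.67092443 -198.23756105   89.42893757] [86.72941845 89.65185567 91.88909982]
  fit [ 577.30860729 -198.42854541] 5.1015313505980755 1.060155753862609
  table/flange z [-2.9946322  -0.33173027  2.74129013  5.81222409  9.17244664]
w flange [ 223   94   85   72 3730] ((576.010498046875, -199.10458374023438), (109.44475555419922, 109.51655578613281), 5.287067890167236)
t flange [ 317  198   52   51 1798] ((578.3704223632812, -199.11428833007812), (109.07540130615234, 111.22587585449219), 5.020895004272461)
```

The hole is in the socket face towards the robot: pixel (266,116) reads through to the far inner wall. Socket yaw is about 5.2° and its centre about (577,-199). Next I move above the post.

Run:
```python
from h import *
print(bot.get_obs()["dq"].round(3)); print(delta([555,165,205],down(-8.9)))
```

```text
[-0.043  0.015 -0.158 -0.099  0.027  0.032]
(array([185.8, 350.1,   6.7]), array([ 2.75, 39.8 , -8.54]))
```

Emit:
servo_tool:
  angular:
    - [0.3,5,-1]
    - [0.6,10,-2]
    - [0.9,15,-3]
    - [1.2,20,-4]
    - [1.5,25,-5]
    - [1.8,30,-6]
    - [2.2,35,-7]
    - [2.7,39.8,-8.5]
    - [2.7,39.8,-8.5]
    - [2.7,39.8,-8.5]
  slide:
    - [10,35,10]
    - [25,72,20]
    - [45,108,20]
    - [65,144,20]
    - [90,180,20]
    - [115,216,20]
    - [140,252,20]
    - [160,288,20]
    - [175,322,15]
    - [185,355,10]
  grip: [1,1,1,1,1,1,1,1,1,1]

```text
time: 1.87
tool_pos: [471.0, 6.8, 212.8]
tcp_rot: [3.139, -0.037, -0.145]
contact_force: [0.8, -1.1, 0.1]
grip_width: 91.6
```

Emit:
servo_tool:
  angular:
    - [0,0,0]
    - [0,0,0]
  slide:
    - [0,0,0]
    - [0,0,0]
  grip: [1,1]

```text
time: 2.03
tool_pos: [472.1, 9.9, 210.0]
tcp_rot: [-3.14, -0.035, -0.134]
contact_force: [-1.4, -0.2, -0.0]
grip_width: 91.5
```

Run:
```python
from fit import *
c,W,o=cap("wrist"); cv2.imwrite("pics/w2.png",c["img"]); np.savez("/tmp/w2.npz",W=W,img=c["img"]); print(o["time"],o["tool_pos"],np.degrees(o["tcp_rot"]),o["joint_positions"],o["dq"],o["contact_force"])
```

```text
2.0333 [472.1144797    9.88976566 209.95065507] [-179.88873818   -1.99127808   -7.69722309] [-0.14309237  0.24137354  1.71720107  0.0024624   1.14828313  1.56104139] [-0.09066943 -0.08088999  0.09389952  0.0031259  -0.02450523 -0.04517375] [-1.35029545 -0.18328406 -0.04675167]
```

View pics/w2.png

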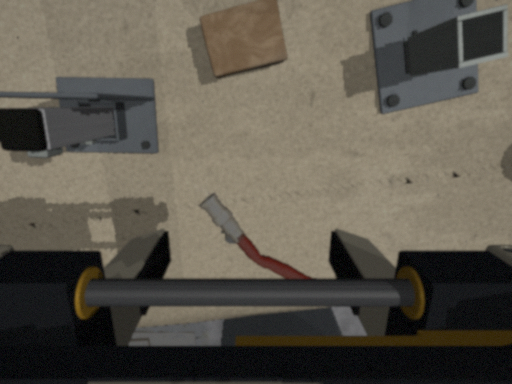

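The post is at the left, pixel (20,130), because the arm's speed limit cut the move short. I'll continue from here.

Run:
```python
from h import *
print(delta([554.5,165.2,205],down(-8.9)))
```

```text
(array([ 83.9, 156.8,  -5.3]), array([ 0.18,  2.02, -1.04]))
```

Emit:
servo_tool:
  angular:
    - [0,1,-0.5]
    - [0.2,2,-1]
    - [0.2,2,-1]
    - [0.2,2,-1]
    - [0.2,2,-1]
    - [0.2,2,-1]
    - [0.2,2,-1]
    - [0.2,2,-1]
  slide:
    - [18,34,0]
    - [35,67,0]
    - [52,100,0]
    - [70,130,0]
    - [84,157,-4]
    - [84,157,-5]
    - [84,157,-5]
    - [84,157,-5]
  grip: [1,1,1,1,1,1,1,1]

```text
time: 2.75
tool_pos: [553.4, 162.4, 206.7]
tcp_rot: [-3.141, -0.002, -0.16]
contact_force: [-0.1, -0.2, 0.5]
grip_width: 91.6
```

Run:
```python
from fit import *
c,W,o=cap("wrist"); cv2.imwrite("pics/w3.png",c["img"]); np.savez("/tmp/w3.npz",W=W,img=c["img"]); print(o["time"],o["tool_pos"],np.degrees(o["tcp_rot"]),o["dq"].round(3))
p=W[(np.abs(W[...,2]-151)<6)&(np.hypot(W[...,0]-554,W[...,1]-165)<35)]
print(len(p),p.mean(0),np.percentile(p[:,2],[5,50,95]),cv2.minAreaRect(p[:,:2].astype(np.float32)))
pl=W[(np.abs(W[...,2]-141)<4)&(np.hypot(W[...,0]-580,W[...,1]-165)<75)]
print(len(pl));
```

```text
2.75 [553.38651425 162.43179334 206.66263372] [-1.79960041e+02 -9.60676201e-02 -9.19511547e+00] [-0.007 -0.008  0.003  0.002  0.001  0.004]
1505 [555.47993929 164.66843671 150.03735843] [147.80894549 150.23858442 151.32306385] ((554.1610107421875, 164.966796875), (30.120765686035156, 29.913692474365234), 80.97737884521484)
947
```

View pics/w3.png

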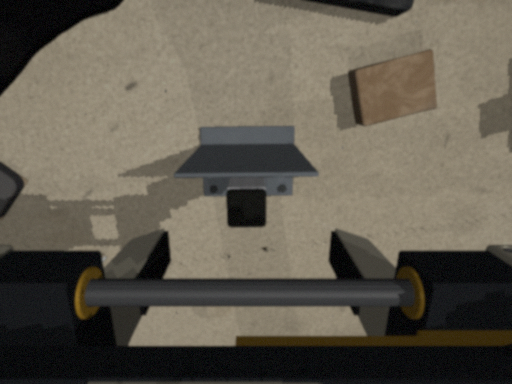

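Both cameras put the post at (554.2,165.0) with yaw -9.0°. I'm descending to TCP z of about 88, which leaves roughly 4 mm between the post top and the palm, and then closing.

Emit:
servo_tool:
  angular:
    - [0,0,0.2]
    - [0,0,0.2]
    - [0,0,0.2]
    - [0,0,0.2]
    - [0,0,0.2]
    - [0,0,0.2]
    - [0,0,0.2]
    - [0,0,0.2]
  slide:
    - [0.8,2.6,0]
    - [0.8,2.6,-25]
    - [0.8,2.6,-50]
    - [0.8,2.6,-75]
    - [0.8,2.6,-100]
    - [0.8,2.6,-112]
    - [0.8,2.6,-118]
    - [0.8,2.6,-118]
  grip: [1,1,1,1,1,1,1,1]

```text
time: 3.47
tool_pos: [553.8, 166.5, 87.3]
tcp_rot: [-3.141, 0.001, -0.156]
contact_force: [0.4, 0.3, 0.3]
grip_width: 91.4
```

Emit:
servo_tool:
  angular:
    - [0,0,0]
    - [0,0,0]
    - [0,0,0]
  slide:
    - [0,0,0]
    - [0,0,0]
    - [0,0,0]
  grip: [1,1,1]

```text
time: 3.72
tool_pos: [555.2, 167.4, 89.5]
tcp_rot: [-3.14, -0.004, -0.155]
contact_force: [-0.8, 0.0, 0.3]
grip_width: 91.8
```

```bash
cat >> h.py <<'E'
def avgpose(n=4):
    "average several readings, camera calls advancing the clock; returns mean pos, rotvec-mean"
    ps=[];rs=[]
    for i in range(n):
        o=bot.get_obs(); ps.append(o["tool_pos"]); rs.append(Ro.from_euler('xyz',o["tcp_rot"]).as_quat()); 
        if i<n-1: bot.capture("top")
    return np.mean(ps,0),np.std(ps,0),Ro.from_quat(rs).mean()
E
python3 - <<'E'
from h import *
p,s,R=avgpose(4); print(p,s,R.as_euler('xyz',degrees=True))
c,W,o=cap("wrist"); cv2.imwrite("pics/w4.png",c["img"])
R0=Ro.from_euler('xyz',o["tcp_rot"]); L=R0.inv().apply(W.reshape(-1,3)-o["tool_pos"]).reshape(W.shape)
m=(np.hypot(L[...,0],L[...,1])<30)&(np.abs(L[...,2]+62)<6)
q=L[m]; print(len(q),q.mean(0),np.percentile(q[:,2],[5,50,95]),cv2.minAreaRect(q[:,:2].astype(np.float32)), bot.get_obs()["time"])
E
```

```text
[555.02894448 167.48248724  89.17530717] [0.16553407 0.03993555 0.23420473] [-1.79897990e+02 -1.69646952e-01 -8.86878070e+00]
2374 [  0.45295678   1.53324977 -61.44794699] [-62.37437788 -61.52073406 -60.33861228] ((-1.6769037246704102, 2.375631332397461), (30.80337905883789, 21.00611686706543), 87.44294738769531) 3.9167
```

View pics/w4.png

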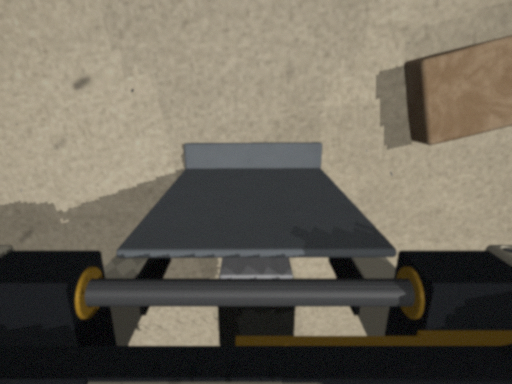

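The fingers are 2.4 mm off in y, so I'm correcting that before closing.

Emit:
servo_tool:
  angular:
    - [0,0,0]
    - [0,0,0]
    - [0,0,0]
    - [0,0,0]
    - [0,0,0]
    - [0,0,0]
    - [0,0,0]
    - [0,0,0]
    - [0,0,0]
    - [0,0,0]
  slide:
    - [-0.9,-2.4,-0.5]
    - [-0.9,-2.4,-0.5]
    - [-0.9,-2.4,-0.5]
    - [-0.9,-2.4,-0.5]
    - [-0.9,-2.4,-0.5]
    - [-0.9,-2.4,-0.5]
    - [-0.9,-2.4,-0.5]
    - [-0.9,-2.4,-0.5]
    - [-0.9,-2.4,-0.5]
    - [-0.9,-2.4,-0.5]
  grip: [1,1,-1,-1,-1,-1,-1,-1,-1,-1]

```text
time: 4.75
tool_pos: [553.5, 165.1, 87.6]
tcp_rot: [-3.14, -0.001, -0.155]
contact_force: [0.5, 0.2, 0.9]
grip_width: 42.8
```

Emit:
servo_tool:
  angular:
    - [0,0,0]
    - [0,0,0]
    - [0,0,0]
    - [0,0,0]
  slide:
    - [0,0,0]
    - [0,0,0]
    - [0,0,0]
    - [0,0,0]
  grip: [-1,-1,-1,-1]

```text
time: 5.08
tool_pos: [553.6, 165.1, 87.6]
tcp_rot: [-3.14, -0.001, -0.155]
contact_force: [0.7, 0.3, 0.1]
grip_width: 29.9
```

Gripped at 29.9 mm. Now the lift.

Emit:
servo_tool:
  angular:
    - [0,0,0]
    - [0,0,0]
    - [0,0,0]
    - [0,0,0]
    - [0,0,0]
    - [0,0,0]
    - [0,0,0]
    - [0,0,0]
    - [0,0,0]
    - [0,0,0]
  slide:
    - [0,0,4]
    - [0,0,10]
    - [0,0,18]
    - [0,0,28]
    - [0,0,42]
    - [0,0,60]
    - [0,0,80]
    - [0,0,100]
    - [0,0,115]
    - [0,0,120]
  grip: [-1,-1,-1,-1,-1,-1,-1,-1,-1,-1]

```text
time: 5.92
tool_pos: [554.8, 165.3, 211.4]
tcp_rot: [-3.139, -0.007, -0.155]
contact_force: [0.5, 0.8, -2.4]
grip_width: 29.7
```

Run:
```python
from h import *
c,W,o=cap("side"); cv2.imwrite("pics/s5.png",cv2.resize(c["img"][80:240,130:330],None,fx=4,fy=4,interpolation=2))
print(o["time"],o["tool_pos"],o["contact_force"],o["grip_width"])
print(delta([577,-199,206],down(5.2)))
```

```text
5.9167 [554.78513154 165.29217352 211.39909899] [ 0.50462554  0.8044044  -2.39045504] 29.69455671559131
(array([  22.3, -364.3,   -4.9]), array([-0.15,  0.36, 14.06]))
```

View pics/s5.png

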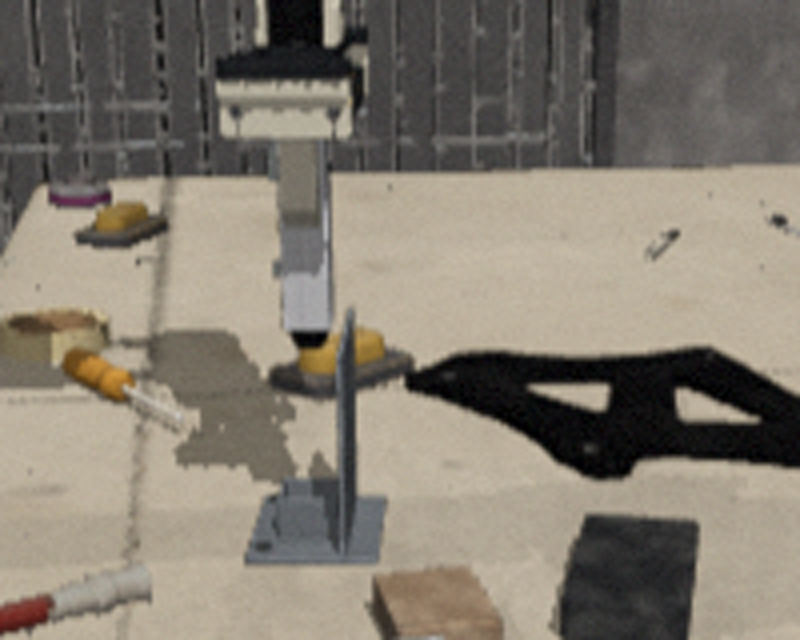

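The post is out and hanging upright, with its plug end at pixel (308,338). Carrying it to the socket.

Emit:
servo_tool:
  angular:
    - [0,0,0]
    - [0,0,1]
    - [0,0,3]
    - [0,0,5]
    - [0,0,7]
    - [0,0,9]
    - [0,0,10]
    - [0,0,11]
    - [0,0,12]
    - [0,0,12]
  slide:
    - [0,-8,0]
    - [1,-24,0]
    - [2,-48,0]
    - [4,-76,0]
    - [6,-106,0]
    - [8,-136,0]
    - [10,-166,0]
    - [12,-196,0]
    - [14,-226,0]
    - [16,-256,0]
  grip: [-1,-1,-1,-1,-1,-1,-1,-1,-1,-1]

```text
time: 6.8
tool_pos: [568.5, -92.8, 206.1]
tcp_rot: [-3.14, 0.002, 0.055]
contact_force: [0.7, 0.1, -1.6]
grip_width: 29.8
```

Emit:
servo_tool:
  angular:
    - [0,0,1]
    - [0,0,2]
    - [0,0,2]
    - [0,0,2]
    - [0,0,2]
    - [0,0,2]
    - [0,0,2]
    - [0,0,2]
  slide:
    - [2,-28,0]
    - [4,-54,0]
    - [5,-74,0]
    - [6,-90,0]
    - [6,-102,0]
    - [6,-108,0]
    - [6,-108,0]
    - [6,-108,0]
  grip: [-1,-1,-1,-1,-1,-1,-1,-1]

```text
time: 7.47
tool_pos: [575.4, -198.3, 207.3]
tcp_rot: [-3.14, -0.001, 0.09]
contact_force: [0.1, 1.1, -1.9]
grip_width: 30.0
```

Run:
```python
from h import *
p,s,R=avgpose(4); print(p,s,R.as_euler('xyz',degrees=True)); o=bot.get_obs(); print(o["time"],o["dq"].round(3),o["grip_width"])
for n in ("side","wrist"):
    c,W,o=cap(n); cv2.imwrite(f"pics/{n}6.png",c["img"]); np.savez(f"/tmp/{n}6.npz",W=W,img=c["img"])
    if n=="side": cv2.imwrite("pics/side6z.png",cv2.resize(c["img"][120:320,150:350],None,fx=3,fy=3,interpolation=2))
```

```text
[ 575.5419128  -197.95521002  207.51494105] [0.08447738 0.21261265 0.15260147] [-1.79900675e+02 -5.06009783e-02  5.18442722e+00]
7.6167 [ 0.001 -0.002 -0.002 -0.001 -0.002 -0.002] 29.683056347575235
```

View pics/side6z.png

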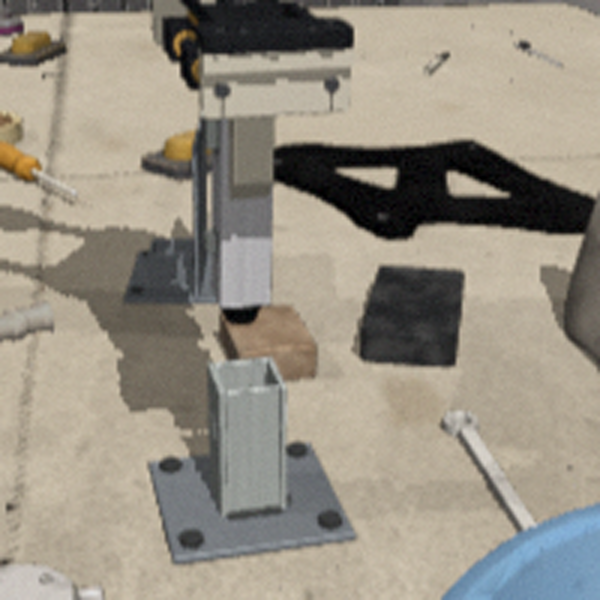

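View pics/wrist6.png

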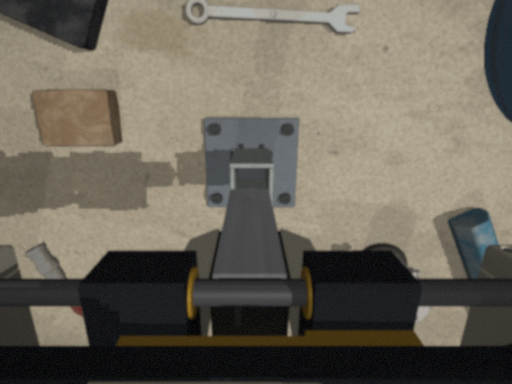

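```bash
cat > meas.py <<'E'
from fit import *
def planefit(P):
    c=np.median(P,0)
    for _ in range(4):
        u,s,v=np.linalg.svd(P-c,full_matrices=False); n=v[2]; d=(P-c)@n; P=P[np.abs(d)<2.5] if len(P)>20 else P; c=P.mean(0)
    return c,n,len(P)
yaw=np.radians(5.15); ex=np.array([np.cos(yaw),np.sin(yaw),0]); ey=np.array([-np.sin(yaw),np.cos(yaw),0])
def local(W,c0=(577,-199)):
    d=W-np.array([c0[0],c0[1],0]); return np.stack([d@ex,d@ey,d[...,2]],-1)
E
python3 - <<'E'
from meas import *
w=local(np.load("/tmp/wrist6.npz")["W"]); s=local(np.load("/tmp/side6.npz")["W"])
# wrist: post +x face
for nm,A,sel in (("w +x face",w,lambda A:(np.abs(A[...,0]-15)<8)&(np.abs(A[...,1])<12)&(A[...,2]>142)&(A[...,2]<185)),
             ("s -y face",s,lambda A:(np.abs(A[...,1]+15)<8)&(np.abs(A[...,0])<13)&(A[...,2]>142)&(A[...,2]<175)),
             ("s sock -y face",s,lambda A:(np.abs(A[...,1]+20)<8)&(np.abs(A[...,0])<18)&(A[...,2]>15)&(A[...,2]<82)),
             ("s post x-extent",s,lambda A:(np.abs(A[...,1]+15)<8)&(np.abs(A[...,0])<30)&(A[...,2]>145)&(A[...,2]<165)),
             ("s sock x-extent",s,lambda A:(np.abs(A[...,1]+20)<5)&(np.abs(A[...,0])<30)&(A[...,2]>30)&(A[...,2]<80))):
    P=A[sel(A)]
    if len(P)<20: print(nm,len(P)); continue
    c,n,k=planefit(P); print(nm,k,"c",c.round(2),"n",n.round(3),np.percentile(P,[1,99],axis=0).round(1).tolist())
rim=w[(np.abs(w[...,2]-89)<4)&(np.hypot(w[...,0],w[...,1])<32)]; print("w rim",len(rim),np.percentile(rim,[1,50,99],axis=0).round(1).tolist())
E
```

```text
w +x face 670 c [ 12.58   0.   165.68] n [ 1.     0.002 -0.019] [[11.9, -11.7, 143.2], [13.3, 11.8, 184.8]]
s -y face 252 c [ 1.1000e-01 -1.2740e+01  1.5909e+02] n [ 0.004 -1.    -0.018] [[-11.9, -15.4, 142.6], [12.9, -10.4, 174.8]]
s sock -y face 625 c [ -0.27 -20.02  49.14] n [-0.003 -1.    -0.002] [[-17.8, -22.4, 15.8], [17.1, -17.6, 80.9]]
s post x-extent 177 c [ -2.64 -12.7  155.19] n [-0.026  0.999  0.025] [[-17.0, -15.3, 145.3], [13.0, -10.4, 164.4]]
s sock x-extent 559 c [  0.37 -20.03  55.14] n [ 0.006  1.    -0.004] [[-19.7, -22.4, 30.8], [20.8, -17.6, 79.3]]
w rim 463 [[-15.3, -20.5, 85.6], [15.3, -2.8, 89.3], [20.3, 19.7, 90.9]]
```

Emit:
servo_tool:
  angular:
    - [0,0,0]
    - [0,0,0]
    - [0,0,0]
    - [0,0,0]
    - [0,0,0]
  slide:
    - [2.6,-1.6,-5]
    - [2.6,-1.6,-15]
    - [2.6,-1.6,-25]
    - [2.6,-1.6,-30]
    - [2.6,-1.6,-30]
  grip: [-1,-1,-1,-1,-1]

```text
time: 8.13
tool_pos: [577.1, -200.0, 175.1]
tcp_rot: [-3.138, 0.003, 0.09]
contact_force: [-0.3, -0.1, -1.9]
grip_width: 29.6
```

```bash
cat > chk.py <<'E'
from meas import *
import sys
tag=sys.argv[1]
p,sd,R=avgpose(3); print(p.round(2),R.as_euler('xyz',degrees=True).round(2)); foot=p[2]-81.6
for n in ("side","wrist"):
    c,W,o=cap(n); cv2.imwrite(f"pics/{n}{tag}.png",c["img"]); np.savez(f"/tmp/{n}{tag}.npz",W=W,img=c["img"])
    if n=="side": cv2.imwrite(f"pics/side{tag}z.png",cv2.resize(c["img"][150:320,150:350],None,fx=3.5,fy=3.5,interpolation=2)); s=local(W)
    else: w=local(W)
lo,hi=max(foot+16,97),foot+60
def pr(nm,A,m):
    P=A[m]
    if len(P)<20: print(nm,len(P)); return
    c,n,k=planefit(P); print(nm,k,"c",c.round(2),"n",n.round(3),np.percentile(P,[1,99],axis=0).round(1).tolist())
pr("w post +x",w,(np.abs(w[...,0]-15)<5)&(np.abs(w[...,1])<19)&(w[...,2]>lo)&(w[...,2]<hi))
pr("s post -y",s,(np.abs(s[...,1]+15)<6)&(np.abs(s[...,0])<19)&(s[...,2]>lo)&(s[...,2]<hi-10))
pr("w sock +x",w,(np.abs(w[...,0]-20)<5)&(np.abs(w[...,1])<25)&(w[...,2]>30)&(w[...,2]<82))
pr("s sock -y",s,(np.abs(s[...,1]+20)<5)&(np.abs(s[...,0])<25)&(s[...,2]>30)&(s[...,2]<80))
print(bot.get_obs()["time"],bot.get_obs()["contact_force"].round(1),bot.get_obs()["grip_width"])
E
python3 chk.py 7
```

```text
[ 577.54 -200.26  176.12] [-1.7985e+02  7.0000e-02  5.1300e+00]
w post +x 840 c [ 14.9   -1.53 134.56] n [ 1.     0.001 -0.02 ] [[14.0, -16.0, 110.9], [15.7, 13.0, 154.2]]
s post -y 291 c [ -0.14 -15.75 127.56] n [-0.008 -1.    -0.004] [[-15.0, -18.2, 111.1], [14.1, -9.5, 144.0]]
w sock +x 556 c [20.2  -0.38 58.43] n [-1.     0.001  0.001] [[19.8, -20.1, 31.7], [20.6, 19.1, 81.6]]
s sock -y 550 c [  0.39 -19.98  55.14] n [-0.004 -1.    -0.001] [[-19.7, -22.4, 30.8], [20.6, -17.4, 79.6]]
8.3333 [ 0.6  0.3 -1.6] 29.618348935445663
```

View pics/side7z.png

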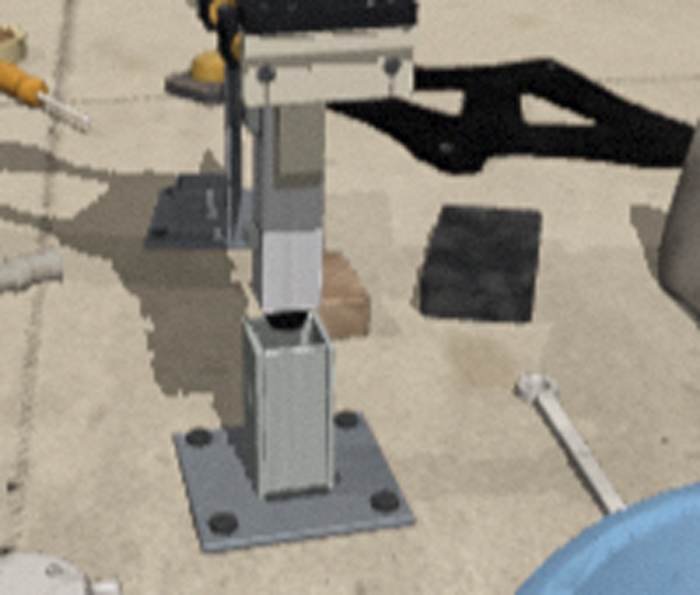

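View pics/wrist7.png

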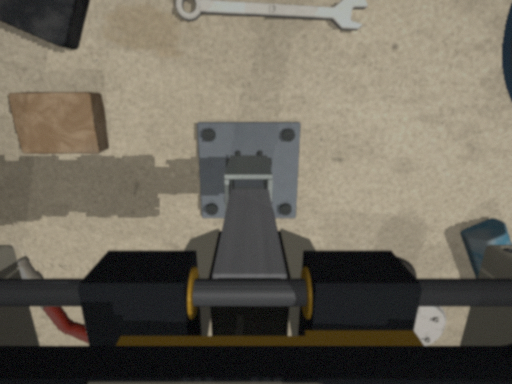

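The post is about 1 mm off in y and tilted by about 0.02 rad. I'll correct both and descend.

Emit:
servo_tool:
  angular:
    - [0,-1,0]
    - [0,-1,0]
    - [0,-1,0]
    - [0,-1,0]
    - [0,-1,0]
    - [0,-1,0]
    - [0,-1,0]
    - [0,-1,0]
    - [0,-1,0]
  slide:
    - [-0.5,1,0]
    - [-0.5,1,-3]
    - [-0.5,1,-8]
    - [-0.5,1,-13]
    - [-0.5,1,-18]
    - [-0.5,1,-23]
    - [-0.5,1,-28]
    - [-0.5,1,-30]
    - [-0.5,1,-30]
  grip: [-1,-1,-1,-1,-1,-1,-1,-1,-1]

```text
time: 9.08
tool_pos: [577.3, -199.4, 146.7]
tcp_rot: [-3.141, -0.017, 0.09]
contact_force: [-0.6, -0.6, -1.8]
grip_width: 29.7
```

```bash
python3 chk.py 8
```

```text
[ 577.53 -199.5   147.13] [180.    -1.02   5.13]
w post +x 603 c [ 15.32  -0.55 112.37] n [-1.    -0.001 -0.   ] [[14.7, -15.1, 97.4], [15.8, 13.8, 125.4]]
s post -y 160 c [ 1.0000e-02 -1.4870e+01  1.0633e+02] n [-0.017 -1.    -0.021] [[-14.3, -17.2, 97.2], [14.4, -12.6, 115.3]]
w sock +x 714 c [20.23 -0.51 58.7 ] n [-1.  0. -0.] [[19.8, -20.1, 30.3], [20.6, 19.0, 81.7]]
s sock -y 534 c [  0.45 -19.97  55.54] n [-0.004  1.    -0.005] [[-19.6, -22.5, 30.8], [20.8, -17.2, 79.4]]
9.2833 [ 0.8 -0.3 -1.7] 29.59097756159554
```

View pics/side8z.png

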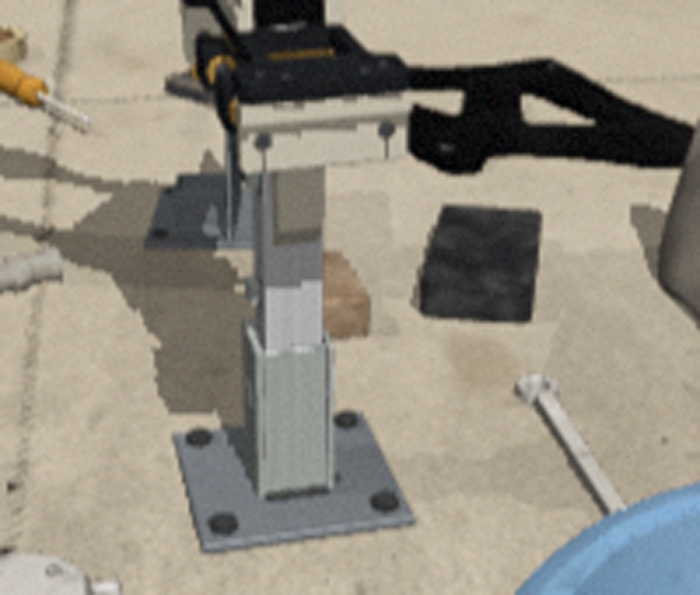

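The foot is in the mouth and aligned, with no contact force, and the nub at (253,292) is still above the rim. Lowering on until the nub touches.

Emit:
servo_tool:
  angular:
    - [0,0,0]
    - [0,0,0]
    - [0,0,0]
    - [0,0,0]
    - [0,0,0]
    - [0,0,0]
    - [0,0,0]
  slide:
    - [0,0,-4]
    - [0,0,-8]
    - [0,0,-12]
    - [0,0,-16]
    - [0,0,-18]
    - [0,0,-19]
    - [0,0,-19]
  grip: [-1,-1,-1,-1,-1,-1,-1]

```text
time: 9.87
tool_pos: [577.5, -199.5, 128.2]
tcp_rot: [3.142, -0.018, 0.09]
contact_force: [0.1, 0.4, -2.9]
grip_width: 29.8
```

Emit:
servo_tool:
  angular:
    - [0,0,0]
    - [0,0,0]
    - [0,0,0]
  slide:
    - [0,0,-1]
    - [0,0,-1.5]
    - [0,0,-1.5]
  grip: [-1,-1,-1]

```text
time: 10.12
tool_pos: [577.7, -199.6, 127.1]
tcp_rot: [3.141, -0.018, 0.09]
contact_force: [0.1, 0.1, -1.1]
grip_width: 29.4
```

Emit:
servo_tool:
  angular:
    - [0,0,0]
    - [0,0,0]
    - [0,0,0]
  slide:
    - [0,0,-1]
    - [0,0,-1.5]
    - [0,0,-1.5]
  grip: [-1,-1,-1]

```text
time: 10.37
tool_pos: [577.7, -199.5, 125.6]
tcp_rot: [3.141, -0.019, 0.09]
contact_force: [0.2, 0.6, -1.9]
grip_width: 30.2
```

Run:
```python
from h import *
c,W,o=cap("side"); cv2.imwrite("pics/s9.png",cv2.resize(c["img"][190:290,190:280],None,fx=6,fy=6,interpolation=2)); print(o["contact_force"],o["tool_pos"],o["time"])
```

```text
[ 0.15764235  0.60055496 -1.90419737] [ 577.6765868  -199.52618666  125.5976413 ] 10.3667
```

View pics/s9.png

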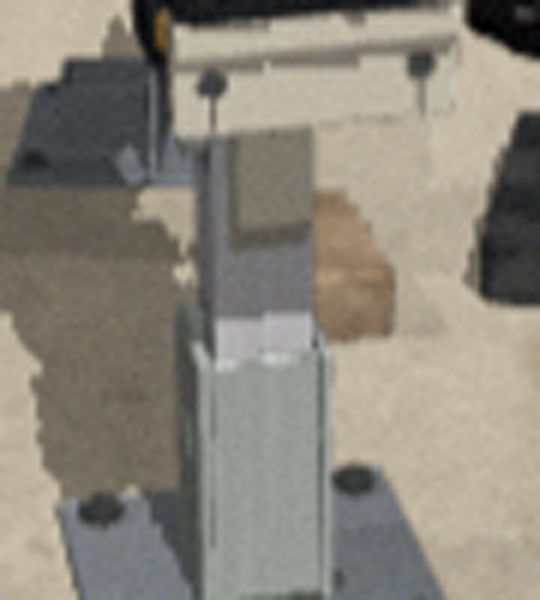

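Emit:
servo_tool:
  angular:
    - [0,0,0]
    - [0,0,0]
    - [0,0,0]
  slide:
    - [0,0,-0.7]
    - [0,0,-1.2]
    - [0,0,-1.2]
  grip: [-1,-1,-1]

```text
time: 10.67
tool_pos: [577.8, -199.6, 125.5]
tcp_rot: [3.141, -0.019, 0.09]
contact_force: [-2.1, 1.1, 4.9]
grip_width: 29.6
```

Emit:
servo_tool:
  angular:
    - [0,0,0]
    - [0,0,0]
    - [0,0,0]
  slide:
    - [0,0,-0.7]
    - [0,0,-1.2]
    - [0,0,-1.2]
  grip: [-1,-1,-1]

```text
time: 10.92
tool_pos: [577.9, -199.6, 125.3]
tcp_rot: [3.14, -0.02, 0.09]
contact_force: [-3.1, 2.7, 11.1]
grip_width: 29.5
```

The nub is on the rim: upward force at TCP z 125.5. I'll relax the downward push and release.

Emit:
servo_tool:
  angular:
    - [0,0,0]
    - [0,0,0]
    - [0,0,0]
    - [0,0,0]
    - [0,0,0]
    - [0,0,0]
    - [0,0,0]
    - [0,0,0]
    - [0,0,0]
    - [0,0,0]
  slide:
    - [0,0,1.5]
    - [0,0,1.5]
    - [0,0,1.5]
    - [0,0,1.5]
    - [0,0,1.5]
    - [0,0,1.5]
    - [0,0,1.5]
    - [0,0,1.5]
    - [0,0,1.5]
    - [0,0,1.5]
  grip: [-1,-1,-0.25,-0.1,0,0.1,0.3,0.5,0.8,1]

```text
time: 11.75
tool_pos: [577.6, -199.6, 124.6]
tcp_rot: [3.141, -0.018, 0.09]
contact_force: [0.5, 0.2, 1.0]
grip_width: 72.5
```

Emit:
servo_tool:
  angular:
    - [0,0,0]
    - [0,0,0]
    - [0,0,0]
  slide:
    - [0,0,0]
    - [0,0,0]
    - [0,0,0]
  grip: [1,1,1]

```text
time: 12.0
tool_pos: [577.6, -199.5, 124.7]
tcp_rot: [3.141, -0.018, 0.09]
contact_force: [-0.3, 0.3, 0.3]
grip_width: 90.3
```

Run:
```python
from h import *
c,W,o=cap("side"); cv2.imwrite("pics/s10.png",cv2.resize(c["img"][180:300,180:300],None,fx=5,fy=5,interpolation=2)); print(o["contact_force"],o["tool_pos"],o["time"],o["grip_width"])
```

```text
[-0.28190081  0.34545062  0.31102002] [ 577.64533343 -199.53544476  124.67167094] 12.0 90.2508999763616
```

View pics/s10.png

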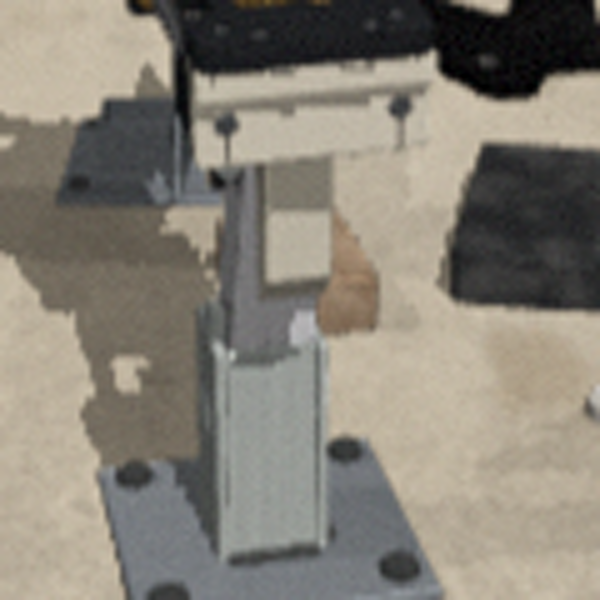

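The post stands on its nub, let go. Raising clear and turning 90°.

Emit:
servo_tool:
  angular:
    - [0,0,0]
    - [0,0,0]
    - [0,0,0]
    - [0,0,0]
    - [0,0,0]
    - [0,1,0]
    - [0,1,6]
    - [0,1,13]
    - [0,1,20]
    - [0,1,27]
  slide:
    - [0,0,5]
    - [0,0,18]
    - [0,0,35]
    - [0,0,55]
    - [0,0,75]
    - [0,0,95]
    - [0,0,105]
    - [0,0,110]
    - [0,0,110]
    - [0,0,110]
  grip: [1,1,1,1,1,1,1,1,1,1]

```text
time: 12.88
tool_pos: [577.9, -199.6, 235.8]
tcp_rot: [-3.138, -0.003, 0.567]
contact_force: [0.5, 0.3, -0.6]
grip_width: 91.6
```

Emit:
servo_tool:
  angular:
    - [0,0,7]
    - [0,0,14]
    - [0,0,21]
    - [0,0,28]
    - [0,0,35]
    - [0,0,42]
    - [0,0,49]
    - [0,0,56]
    - [0,0,63]
    - [0,0,63]
  slide:
    - [0,0,0]
    - [0,0,0]
    - [0,0,0]
    - [0,0,0]
    - [0,0,0]
    - [0,0,0]
    - [0,0,0]
    - [0,0,0]
    - [0,0,0]
    - [0,0,0]
  grip: [1,1,1,1,1,1,1,1,1,1]

```text
time: 13.72
tool_pos: [577.6, -199.5, 235.1]
tcp_rot: [-3.137, -0.002, 1.665]
contact_force: [-0.8, 0.4, 0.5]
grip_width: 91.4
```

Run:
```python
from meas import *
p,s,R=avgpose(3); print(p,s,R.as_euler('xyz',degrees=True))
for n in ("wrist","side","top"):
    c,W,o=cap(n); cv2.imwrite(f"pics/{n}11.png",c["img"]); np.savez(f"/tmp/{n}11.npz",W=W,img=c["img"]); L=local(W)
    if n=="side": cv2.imwrite(f"pics/s11z.png",cv2.resize(c["img"][150:300,180:300],None,fx=4,fy=4,interpolation=2))
    q=L[(L[...,2]>182)&(L[...,2]<197)&(np.hypot(L[...,0],L[...,1])<32)]
    if len(q)>20:
        print(n,"top",len(q),q.mean(0).round(2),cv2.minAreaRect(q[:,:2].astype(np.float32)),np.percentile(q[:,2],[5,50,95]).round(1),"n",planefit(q)[1].round(3))
    if n=="side":
        m=(np.abs(L[...,1]+15)<8)&(np.abs(L[...,0])<20)&(L[...,2]>97)&(L[...,2]<175); c_,n_,k=planefit(L[m]); print("side -y face",c_.round(2),n_.round(3),k)
        for z0,z1 in((97,110),(120,140),(150,170)):
            e=L[m&(L[...,2]>z0)&(L[...,2]<z1)]; print(z0,np.percentile(e[:,0],[2,98]).round(1))
print(o["time"],o["joint_positions"])
```

```text
[ 577.66337247 -199.54007802  235.02855741] [0.02148538 0.01619713 0.03237534] [-1.79721307e+02 -1.09883015e-01  9.50981768e+01]
wrist top 1567 [  8.86   0.64 186.33] ((9.231154441833496, -0.45301151275634766), (29.71746063232422, 29.824504852294922), 89.67253112792969) [184.1 186.4 188. ] n [0.08  0.015 0.997]
side top 140 [  7.6   -5.26 185.51] ((8.688400268554688, -2.362421989440918), (29.138364791870117, 29.5808048248291), 0.45336177945137024) [182.5 185.8 187.4] n [ 0.058 -0.067  0.996]
side -y face [  4.72 -14.99 135.72] [ 0.022  1.    -0.004] 645
97 [-12.8  17.1]
120 [-10.1  19.3]
150 [-13.6  19.3]
top top 74 [  9.03  10.74 186.44] ((8.871039390563965, 10.744669914245605), (28.728235244750977, 8.706625938415527), 0.11700849235057831) [184.  186.3 189.3] n [-0.065 -0.155 -0.986]
13.9167 [-4.57501536e-01  5.00764099e-01  1.25084117e+00 -8.87008840e-04
  1.39521780e+00 -5.43823023e-01]
```

View pics/s11z.png

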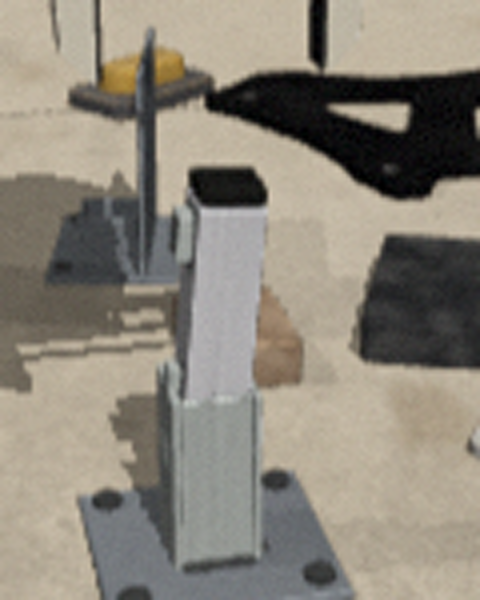

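View pics/wrist11.png

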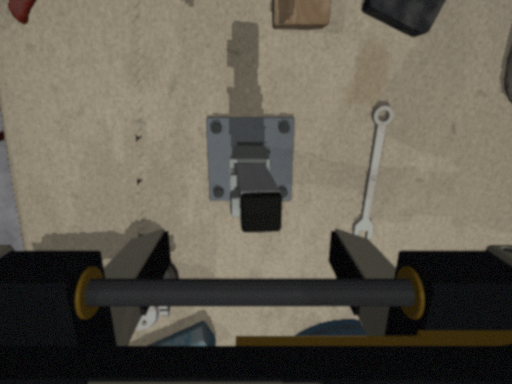

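The post stands on its nub, seen on the -x rim at (167,370) in the zoom. It leans about 0.08 rad towards +x, with its top centre at socket-local x +9, z 186. I'll measure the socket's x centre in this view, since this orientation cancels the camera bias, and then plan the regrip.

Run:
```python
from meas import *
z=np.load("/tmp/wrist11.npz"); W=z["W"]; L=local(W); im=z["img"].astype(int)
m=((im[...,2]-im[...,0])<8)&(np.abs(L[...,0])<75)&(np.abs(L[...,1])<75)&(np.abs(L[...,2]-6)<5)
n,l,st,_=cv2.connectedComponentsWithStats(m.astype(np.uint8)); k=1+st[1:,4].argmax(); q=L[l==k]
print("flange",st[k],cv2.minAreaRect(q[:,:2].astype(np.float32)),np.percentile(q,[.5,99.5],axis=0))
f=L[(np.abs(L[...,1]-20)<4)&(np.abs(L[...,0])<28)&(L[...,2]>20)&(L[...,2]<80)]; print("sock +y face x",np.percentile(f[:,0],[.5,1,99,99.5]),len(f),f.mean(0))
for a,b in ((95,110),(120,135),(140,155),(160,175)):
    f=L[(np.abs(L[...,1]-15)<4)&(np.abs(L[...,0]-5)<30)&(L[...,2]>a)&(L[...,2]<b)]; print(a,len(f),np.percentile(f,[1,99],axis=0).round(1).tolist())
```

```text
flange [ 206  117   88   84 4635] ((0.16896438598632812, -0.023998260498046875), (108.81722259521484, 108.76422119140625), 89.90138244628906) [[-53.53653479 -53.38389145   3.26640387]
 [ 54.00509469  54.20431091  10.89087301]]
sock +y face x [-19.50985463 -19.35512266  20.01651559  20.28922755] 344 [ 0.20467072 19.58748232 53.16431478]
95 112 [[-11.7, 13.6, 95.8], [16.9, 14.3, 109.9]]
120 151 [[-9.8, 13.6, 120.0], [19.1, 14.4, 134.8]]
140 177 [[-8.2, 13.7, 140.4], [20.5, 14.5, 154.6]]
160 223 [[-6.7, 13.0, 160.6], [22.6, 14.6, 174.9]]
```

Emit:
servo_tool:
  angular:
    - [0,1,0]
    - [-0.2,2,0]
    - [-0.2,2.9,0]
    - [-0.2,2.9,0]
    - [-0.2,2.9,0]
    - [-0.2,2.9,0]
    - [-0.2,2.9,0]
    - [-0.2,2.9,0]
  slide:
    - [3.1,0.4,-10]
    - [3.1,0.4,-30]
    - [3.1,0.4,-52]
    - [3.1,0.4,-72]
    - [3.1,0.4,-86]
    - [3.1,0.4,-93]
    - [3.1,0.4,-94.6]
    - [3.1,0.4,-94.6]
  grip: [1,1,1,1,1,1,1,1]

```text
time: 14.63
tool_pos: [580.8, -199.1, 139.7]
tcp_rot: [-3.085, -0.003, 1.66]
contact_force: [0.7, -0.2, -0.4]
grip_width: 91.6
```

Run:
```python
from meas import *
p,s,R=avgpose(3); print(p,local(p),R.as_euler('xyz',degrees=True))
c,W,o=cap("side"); cv2.imwrite("pics/s12.png",cv2.resize(c["img"][150:300,180:300],None,fx=4,fy=4,interpolation=2)); print(o["contact_force"],o["time"])
```

```text
[ 581.11807676 -199.28164808  140.4249488 ] [  4.07617084  -0.65016397 140.4249488 ] [-1.76821805e+02 -1.57520079e-01  9.51066628e+01]
[ 0.08919964 -0.99704248 -0.24142585] 14.7333
```

View pics/s12.png

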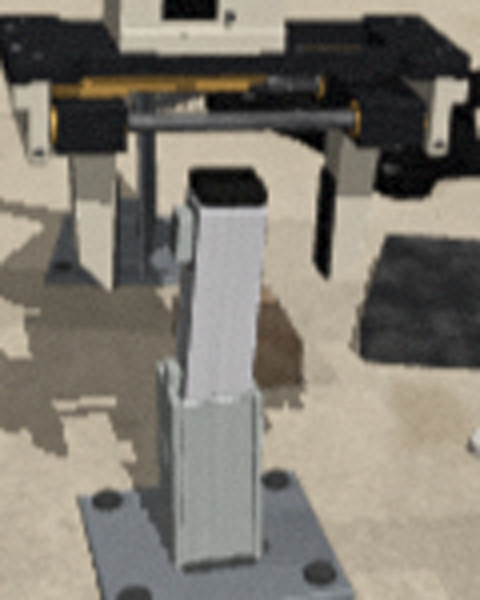

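The fingers straddle the thumb pad at the right height. Closing.

Emit:
servo_tool:
  angular:
    - [0,0,0]
    - [0,0,0]
    - [0,0,0]
    - [0,0,0]
    - [0,0,0]
    - [0,0,0]
    - [0,0,0]
    - [0,0,0]
    - [0,0,0]
    - [0,0,0]
  slide:
    - [0,0,0]
    - [0,0,0]
    - [0,0,0]
    - [0,0,0]
    - [0,0,0]
    - [0,0,0]
    - [0,0,0]
    - [0,0,0]
    - [0,0,0]
    - [0,0,0]
  grip: [-1,-1,-1,-1,-1,-1,-1,-1,-1,-1]

```text
time: 15.62
tool_pos: [580.5, -199.1, 139.9]
tcp_rot: [-3.085, -0.003, 1.66]
contact_force: [-0.2, 0.6, -2.4]
grip_width: 30.1
```

Emit:
servo_tool:
  angular:
    - [0,0,0]
    - [0,0,0]
    - [0,0,0]
  slide:
    - [0,0,0]
    - [0,0,0]
    - [0,0,0]
  grip: [-1,-1,-1]

```text
time: 15.87
tool_pos: [580.7, -199.1, 139.8]
tcp_rot: [-3.085, -0.003, 1.66]
contact_force: [-0.3, -0.2, -2.7]
grip_width: 29.8
```

Run:
```python
from meas import *
p,s,R=avgpose(3); print(p,local(p),R.as_euler('xyz',degrees=True))
c,W,o=cap("side"); cv2.imwrite("pics/s13.png",cv2.resize(c["img"][150:300,180:300],None,fx=4,fy=4,interpolation=2)); print(o["contact_force"],o["time"],o["grip_width"])
L=local(W)
for a,b in ((97,110),(112,125),(140,155),(160,175)):
    f=L[(np.abs(L[...,1]+15)<6)&(np.abs(L[...,0]-5)<30)&(L[...,2]>a)&(L[...,2]<b)]; print(a,len(f),np.percentile(f,[2,98],axis=0).round(1).tolist())
c,W,o=cap("wrist"); cv2.imwrite("pics/w13.png",c["img"]); L=local(W)
for a,b in ((97,110),(112,125),(125,140),(140,155)):
    f=L[(np.abs(L[...,1]-15)<5)&(np.abs(L[...,0]-5)<30)&(L[...,2]>a)&(L[...,2]<b)]; print(a,len(f),np.percentile(f,[2,98],axis=0).round(1).tolist())
q=L[(L[...,2]>178)&(L[...,2]<200)&(np.hypot(L[...,0],L[...,1])<32)]; print(len(q),np.percentile(q,[5,50,95],axis=0))
```

```text
[ 580.69881918 -199.08474664  139.83243095] [  3.67628031  -0.41642338 139.83243095] [-176.78402004   -0.19341181   95.12267956]
[-0.25426999  0.09212131 -2.26774407] 15.9667 29.801744022246027
97 113 [[-12.5, -17.0, 97.3], [16.0, -13.0, 109.4]]
112 119 [[-12.2, -17.2, 112.9], [17.1, -12.6, 124.7]]
140 227 [[-21.6, -17.0, 140.5], [33.0, -9.2, 154.7]]
160 266 [[-24.2, -16.8, 160.3], [34.2, -9.1, 174.8]]
97 288 [[-12.3, 13.6, 97.2], [16.3, 14.6, 109.7]]
112 354 [[-11.4, 13.6, 112.3], [16.8, 14.7, 124.8]]
125 516 [[-10.7, 13.6, 125.3], [18.1, 14.7, 139.8]]
140 1052 [[-21.9, 10.2, 140.4], [32.7, 14.7, 154.7]]
3240 [[-11.0264945  -12.64904237 180.14325698]
 [  6.25737425   9.10512645 185.98083882]
 [ 24.27127779  14.33047701 193.26870298]]
```

View pics/s13.png

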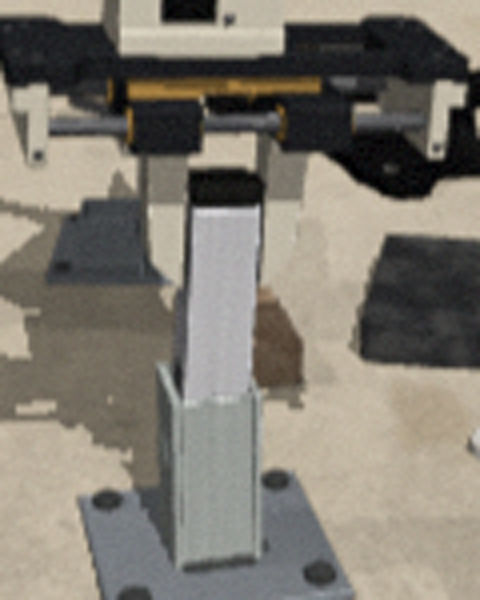

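The button is pressed flush (grip 29.8 mm) and the post is held. Next I stand it upright, centre it over the bore, and lower.

Emit:
servo_tool:
  angular:
    - [0.1,-0.8,0]
    - [0.1,-1.6,0]
    - [0.2,-2.4,0]
    - [0.3,-3.2,0]
    - [0.3,-3.2,0]
    - [0.3,-3.2,0]
  slide:
    - [-1,0,0]
    - [-1.9,0,0]
    - [-2.8,-0.1,0]
    - [-3.7,-0.1,0]
    - [-3.7,-0.1,0]
    - [-3.7,-0.1,0]
  grip: [-1,-1,-1,-1,-1,-1]

```text
time: 16.57
tool_pos: [576.8, -199.4, 140.4]
tcp_rot: [3.141, -0.003, 1.66]
contact_force: [0.6, 0.0, -2.0]
grip_width: 30.0
```

Emit:
servo_tool:
  angular:
    - [0,0,0]
    - [0,0,0]
    - [0,0,0]
    - [0,0,0]
    - [0,0,0]
  slide:
    - [0,0,-1]
    - [0,0,-3]
    - [0,0,-5]
    - [0,0,-6]
    - [0,0,-6]
  grip: [-1,-1,-1,-1,-1]

```text
time: 16.98
tool_pos: [576.9, -199.1, 133.5]
tcp_rot: [-3.141, -0.004, 1.661]
contact_force: [0.5, -0.3, -2.4]
grip_width: 29.8
```

```bash
cat > chk2.py <<'E'
from meas import *
import sys
p,s,R=avgpose(3); print(p,local(p).round(2),R.as_euler('xyz',degrees=True).round(2))
c,W,o=cap("side"); cv2.imwrite(f"pics/s{sys.argv[1]}.png",cv2.resize(c["img"][150:300,180:300],None,fx=4,fy=4,interpolation=2)); print(o["contact_force"],o["time"],o["grip_width"])
c,W,o=cap("wrist"); cv2.imwrite(f"pics/w{sys.argv[1]}.png",c["img"]); L=local(W)
for a,b in ((95,105),(105,118),(118,130)):
    f=L[(np.abs(L[...,1]-15)<5)&(np.abs(L[...,0])<25)&(L[...,2]>a)&(L[...,2]<b)]; 
    if len(f)>10: e=np.percentile(f,[2,98],axis=0); print(a,len(f),e.round(1).tolist(),e[:,0].mean().round(2))
E
python3 chk2.py 14
```

```text
[ 576.97305887 -199.14284823  133.71312544] [-4.0000e-02 -1.4000e-01  1.3371e+02] [-179.98   -0.21   95.14]
[-0.10040911 -0.240713   -2.74892706] 17.0833 29.769747496986867
95 223 [[-13.9, 14.0, 95.3], [14.4, 14.9, 104.7]] 0.27
105 355 [[-13.8, 14.0, 105.2], [14.5, 14.9, 117.8]] 0.33
118 388 [[-13.9, 13.9, 118.3], [14.4, 15.0, 129.7]] 0.25
```

View pics/s14.png

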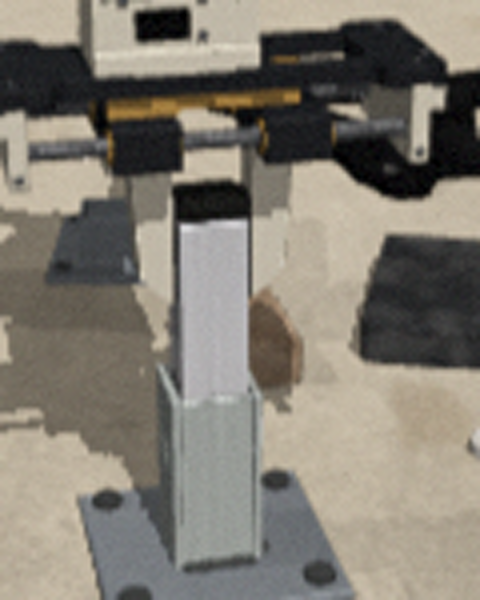

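Upright and centred, with no extra force and the nub past the rim. Sliding down.

Emit:
servo_tool:
  angular:
    - [0,0,0]
    - [0,0,0]
    - [0,0,0]
    - [0,0,0]
    - [0,0,0]
    - [0,0,0]
    - [0,0,0]
    - [0,0,0]
  slide:
    - [0,0,-3]
    - [0,0,-7]
    - [0,0,-11]
    - [0,0,-15]
    - [0,0,-19]
    - [0,0,-23]
    - [0,0,-26]
    - [0,0,-26]
  grip: [-1,-1,-1,-1,-1,-1,-1,-1]

```text
time: 17.85
tool_pos: [576.6, -199.0, 107.1]
tcp_rot: [-3.141, -0.004, 1.66]
contact_force: [-0.4, -0.1, -1.5]
grip_width: 30.1
```

Emit:
servo_tool:
  angular:
    - [0,0,0]
    - [0,0,0]
    - [0,0,0]
    - [0,0,0]
  slide:
    - [0,0,-1.5]
    - [0,0,-3]
    - [0,0,-4]
    - [0,0,-4]
  grip: [-1,-1,-1,-1]

```text
time: 18.18
tool_pos: [577.0, -199.2, 103.9]
tcp_rot: [3.141, -0.003, 1.66]
contact_force: [-0.8, 0.5, -2.3]
grip_width: 30.0
```

Emit:
servo_tool:
  angular:
    - [0,0,0]
    - [0,0,0]
    - [0,0,0]
    - [0,0,0]
  slide:
    - [0,0,-0.7]
    - [0,0,-1.3]
    - [0,0,-2]
    - [0,0,-2]
  grip: [-1,-1,-1,-1]

```text
time: 18.52
tool_pos: [577.2, -199.3, 103.8]
tcp_rot: [3.14, -0.003, 1.661]
contact_force: [-3.2, 0.8, 8.2]
grip_width: 30.4
```

Emit:
servo_tool:
  angular:
    - [0,0,0]
    - [0,0,0]
    - [0,0,0]
  slide:
    - [0,0,-0.5]
    - [0,0,-1]
    - [0,0,-1]
  grip: [-1,-1,-1]

```text
time: 18.77
tool_pos: [577.2, -199.3, 103.7]
tcp_rot: [3.14, -0.002, 1.661]
contact_force: [-5.2, 2.1, 15.0]
grip_width: 29.6
```

```bash
python3 chk2.py 15
python3 - <<'E'
from meas import *
c,W,o=cap("side"); L=local(W); im=c["img"].astype(int).sum(2)
q=L[(im<150)&(np.abs(L[...,0])<14)&(np.abs(L[...,1])<14)&(L[...,2]>130)&(L[...,2]<170)]; print(len(q),np.percentile(q[:,2],[5,25,50,75,95]).round(1))
E
```

```text
[ 577.17699517 -199.33353589  103.70242081] [  0.15  -0.35 103.7 ] [ 1.7991e+02 -1.3000e-01  9.5150e+01]
[-4.65588828  1.25282537 15.03677792] 18.8667 29.95352327505345
95 370 [[-14.6, 10.9, 95.2], [14.7, 14.9, 104.9]] 0.09
105 852 [[-23.7, 10.3, 105.4], [23.9, 14.9, 117.9]] 0.05
118 1019 [[-24.2, 10.3, 118.2], [24.1, 14.9, 129.6]] -0.03
95 [145.2 149.6 150.  150.5 151.2]
```

View pics/s15.png

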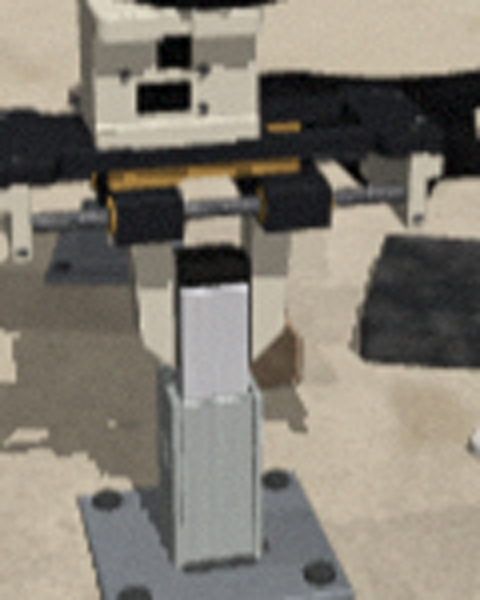

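The top reads z≈150, the same as when it stood in the rack with its foot at 6 mm, so the post is home. I'll relax the push, release and retreat upwards.

Emit:
servo_tool:
  angular:
    - [0,0,0]
    - [0,0,0]
    - [0,0,0]
    - [0,0,0]
    - [0,0,0]
    - [0,0,0]
    - [0,0,0]
    - [0,0,0]
    - [0,0,0]
    - [0,0,0]
  slide:
    - [0,0,1.5]
    - [0,0,1.5]
    - [0,0,1.5]
    - [0,0,1.5]
    - [0,0,1.5]
    - [0,0,1.5]
    - [0,0,1.5]
    - [0,0,1.5]
    - [0,0,1.5]
    - [0,0,1.5]
  grip: [-1,-1,-0.2,0,0.2,0.4,0.7,1,1,1]

```text
time: 19.85
tool_pos: [577.1, -199.2, 102.4]
tcp_rot: [3.141, -0.003, 1.66]
contact_force: [0.9, -0.4, 0.1]
grip_width: 78.5
```

Emit:
servo_tool:
  angular:
    - [0,0,0]
    - [0,0,0]
    - [0,0,0]
    - [0,0,0]
    - [0,0,0]
    - [0,0,0]
    - [0,0,0]
    - [0,0,0]
    - [0,0,0]
    - [0,0,0]
  slide:
    - [0,0,0]
    - [0,0,0]
    - [0,0,4]
    - [0,0,15]
    - [0,0,35]
    - [0,0,60]
    - [0,0,85]
    - [0,0,110]
    - [0,0,130]
    - [0,0,140]
  grip: [1,1,1,1,1,1,1,1,1,1]

```text
time: 20.68
tool_pos: [578.0, -199.7, 246.9]
tcp_rot: [3.136, -0.0, 1.66]
contact_force: [0.2, 0.3, 0.4]
grip_width: 92.1
```

Run:
```python
from meas import *
print(bot.get_obs()["contact_force"],bot.get_obs()["tool_pos"],bot.get_obs()["time"])
c,W,o=cap("side"); cv2.imwrite("pics/s16.png",cv2.resize(c["img"][180:300,180:290],None,fx=5,fy=5,interpolation=2)); np.savez("/tmp/side16.npz",W=W,img=c["img"])
L=local(W); q=L[(L[...,2]>140)&(L[...,2]<160)&(np.hypot(L[...,0],L[...,1])<25)]
print("side",len(q),np.percentile(q,[3,50,97],axis=0).round(1))
c,W,o=cap("wrist"); cv2.imwrite("pics/w16.png",c["img"])
L=local(W); q=L[(L[...,2]>143)&(L[...,2]<160)&(np.hypot(L[...,0],L[...,1])<27)]
print("wrist",len(q),cv2.minAreaRect(q[:,:2].astype(np.float32)),planefit(q)[1],np.median(q[:,2]))
```

```text
[0.23621586 0.34252905 0.44193541] [ 577.96418123 -199.67434373  246.91793748] 20.6833
side 201 [[-13.7 -16.6 140.2]
 [ -0.4 -11.7 149.3]
 [ 14.3  11.4 151.1]]
wrist 1105 ((1.3313188552856445, -0.2813091278076172), (29.23866081237793, 29.42630958557129), 89.22492218017578) [0.00384606 0.01345143 0.99990213] 150.29393246888924
```

View pics/s16.png

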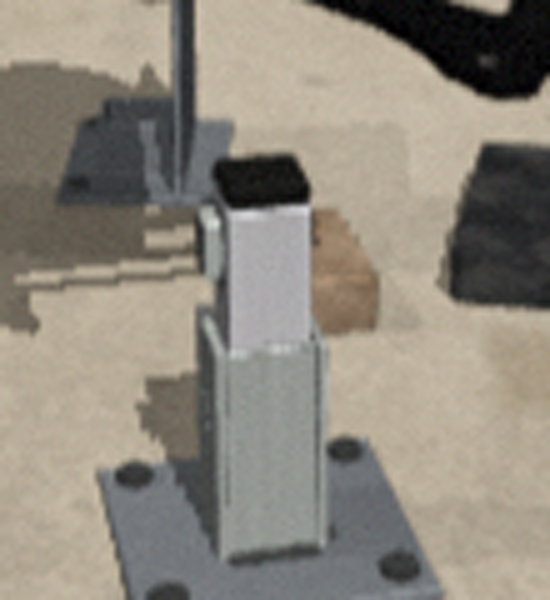

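View pics/w16.png

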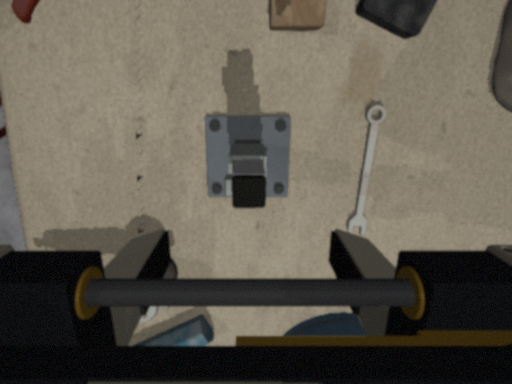

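Run:
```python
from meas import *
z=np.load("/tmp/side16.npz"); L=local(z["W"]); L0=local(np.load("/tmp/side0.npz")["W"])
q=L[(L[...,2]>112)&(L[...,2]<138)&(np.abs(L[...,0])<28)&(np.abs(L[...,1])<22)]
print("pad z-range xs",np.percentile(q[:,0],[0,1,2,5,98,99,100]).round(1)); p=q[q[:,0]<-17]; print(len(p),p.mean(0) if len(p) else "", np.median(p[:,0]) if len(p) else "")
for n in ("top",):
    c,W,o=cap(n); cv2.imwrite("pics/t16.png",c["img"]); 
    d=cv2.absdiff(c["img"],cv2.imread("pics/top0.png")).max(2); 
    for nm,(r0,r1,c0,c1) in dict(sand=(183,225,232,282),pad=(118,180,200,280),span=(140,168,300,392)).items(): print(nm,(d[r0:r1,c0:c1]>40).sum())
```

```text
pad z-range xs [-21.9 -21.8 -21.6 -20.9  14.2  14.3  14.6]
52 [-19.88899127  -3.87281164 125.8263292 ] -19.945921606385
sand 11
pad 0
span 380
```

Emit:
servo_tool:
  angular:
    - [0,0,0]
    - [0,0,0]
  slide:
    - [0,0,0]
    - [0,0,0]
  grip: [1,1]

```text
time: 21.0
tool_pos: [576.4, -198.9, 240.9]
tcp_rot: [-3.139, -0.005, 1.66]
contact_force: [-0.4, -0.3, 0.4]
grip_width: 92.0
```

The pad face reads at local x -21.8 with the post spanning to +14.4, so about 36 of the full 37 mm. The button is out and nothing is touching the robot. Handing in.

Run:
```python
from h import *
print(bot.close_job())
```

```text
the job is handed in; nothing more can be done
None
```

The post is fully home in the bench socket with its button sprung out on the hole side, and I handed the job in at about 21 s. No verdict came back.

- **First placing:** I gripped the post across its plain sides, lifted it from the rack and stood it on its unpressed button in the socket's mouth. I let go, and it stood there by itself leaning about 0.08 rad.
- **Locking:** I regripped across the thumb pad, with the jaws closing to 29.8 mm so the pad was flush. I stood the post upright, slid it down until it met the bottom, and released.

**Last checks**
- **Seating:** the post's top reads z≈150.3 mm, the same reading as when it stood in the rack with its foot at 6 mm. It is upright to about 0.014 rad, and its axis is within about 1.5 mm of the bore's, by the cameras.
- **Button:** the side view shows the thumb pad out, about 36 mm across post and pad against a nominal 37 mm. I did not see the nub in the hole directly; pad and nub are one piece.
- **Robot:** the gripper was open about 90 mm above the post, with contact force near zero.
- **Loose things:** the rubber pad's area in the top view was unchanged and the sanding block's nearly so. The same comparison showed many changed pixels over the spanner. I put that down to the gripper covering it there, since the wrist view showed it lying as in earlier wrist pictures, but I did not measure it.

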